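# Load the marking carrier in reverse order

### The arm

A 6-joint arm with a two-finger parallel gripper is mounted at the origin on a cart in front of the work surface, level with it; the furniture and walls round the work are solid. World frame = base frame: x ahead of the robot, y to its left, z up, the work surface at z = 0. Lengths are in mm, angles in degrees, forces in N, time in s.
With the tool pointing down it reaches from about 350 to 850 mm from the base axis. Payload 8.1 kg.
Tool frame: the origin (TCP) lies between the finger pads; the fingertips stand ahead of it and the grasp point (between the pads) lies 2 mm behind it (nose_length is the z of the fingertips in the tool frame, in mm); z points along the fingers, y is the direction in which the jaws open and shut (so a half turn about z gives the same grasp; the last joint's range is limited). The gripper opens to 85 mm and grips with 20 to 120 N. Pads are 22 mm wide; open, the fingers measure 114 mm over their backs; the gripper's body (76 mm by 85 mm) begins 54 mm behind the grasp point. The pads swing forward as they close: fully open they stand 13 mm farther back than shut.
Start: joints at [-4.893, 7.471, 85.268, -0, 87.261, -4.893], TCP at [600.005, 0.022, 248.292] pointing down, gripper open.
Joint ranges: [-169.43, 169.43], [-51.17, 129.36], [1.28, 143.12], [-76.62, 256.62], [0, 156.53], [-152.29, 152.29]. Speed limits (degrees/s): [136.94, 136.94, 159.86, 180, 180, 180].

### API

Orientations are given as [roll, pitch, yaw] about the fixed x, y, z axes, in that order (R = Rz(yaw) Ry(pitch) Rx(roll)).
In Python, from bench import * gives the robot as it stands.
- The arm moves only by the tool jog_arm, never from a script. Its argument "plan" is a list of rows, each a list of 3 entries, a list of its own where there are three numbers: the turn, a rotation vector about the tool's x, y, z in degrees, then the shift along the tool's x, y, z in m, then the gripper's target within -1 to 1 (fully open at 1, half-way at 0, shut at -1). A call has 1 to 12 rows; each row is the pose to reach, as a shift and turn from the pose commanded when the call began, along the tool's axes at that moment; what a row does not reach only later rows make up. A row lasts 1/8 s, in which the tool goes at most 62.5 mm and 10.7 degrees, less where a joint would pass 70% of its speed; a pose out of reach is approached as far as the arm can. A call with a gripper value outside its range is refused whole. The fingers move at their own pace and stop on an object; "force" is the grip in N (left out, the last holds). Time passes only in rows, so rows that repeat a pose let the fingers close. It gives the time, the measured TCP pose, the force and the opening at its end, in the units of the state.
- sense(): the state, without advancing time (a new reading comes with each control period).
- snapshot(name): name is "scene" or "side" or "wrist"; returns (picture, depth): 480x640x3 uint8, blue, green, red; 480x640 float32, mm along the optical axis (not along the pixel's ray), 0 where there is no reading.
- camera_info(name): a dict with "fov_y" (degrees; the focal length in pixels is half the picture's height over the tangent of half this angle, whatever the lens; pixels are square), "cx", "cy" (the principal point, pixels), "origin" and "orientation" of the camera in the world. Camera axes: x right, y down, z forward; pixel columns grow to the right and rows downward; lengths in mm; the calibration is good to about 2 mm. The wrist camera is an equidistant fisheye: a pixel r from the principal point sees the ray r / f radians off the axis. A picture is of the moment at which its call begins: read the wrist's pose just before it. camera_info takes no time and is no camera call; for the wrist camera it gives the pose at the moment of the call.
- hand_in(): hands the job in, once; it reports no verdict.
The state is a dict: "time": time; "joint_pos": joint angles; "qd": joint speeds; "joint_efforts": joint torques, N m; "tool_pos": TCP position; "tcp_rot": TCP orientation; "ft_force": force on the tool from outside, world axes, zero at the start; "wrist_torque": the same for the moment, N m; "finger_gap": finger opening in mm.
Only numpy, scipy, OpenCV 4.12 (cv2) and the standard library are available. Lean on these libraries where they do the work, as an engineer would, in place of code of your own. Each camera call takes 0.05 s, during which the arm holds its last target.

### The job

Move the four machined parts from the feed rack with the coloured pads to the black seats of the marking carrier in reverse order: the part at the feed rack's yellow end goes to the seat farthest from the carrier's yellow end, and so on down the row. Centre each part on its seat, bush and knob upright, block and shaft flat and straight across the carrier as they lay before. Do not shift the mouse, tape roll, USB stick or hex key.

Things in the scene. Friction and masses are not known exactly. Their poses are not given: they have to be found in the camera images.
- feed_rack: feed rack, the one with four coloured pads: fixed 276 x 110 mm aluminium plate, on 6 mm feet, top 12 mm above the worktop, grey 5 mm rails on its long sides reaching 16 mm. Origin: its centre at worktop level; x along the row, y across, z up; the -x end has a yellow band. Pads in a row at x = -105, -35, +35, +105 mm, y = 0.
- marking_carrier: marking carrier, the rack with four black seats: fixed 276 x 110 mm aluminium plate, on 6 mm feet, top 12 mm above the worktop, grey 5 mm rails on its long sides reaching 16 mm. Origin: its centre at worktop level; x along the row, y across, z up; the -x end has a yellow band. Seats: flat rubber pads, 50 x 88 mm, centred at x = -105, -35, +35, +105 mm, y = 0, tops 15 mm above the worktop; no walls or holes.
- bush_centre (a point): bush: short cream tube, 24 mm across and 25 mm tall, standing upright. Its underside starts 15 mm above the worktop. This point: its centre, half-way up. z is the tube's axis.
- knob_centre (a point): knob: black round knob with a cream disc on top, 40 mm across and 26 mm tall, standing upright. Its underside starts 15 mm above the worktop. This point: its centre, half-way up. z is its axis.
- block_centre (a point): block: pale grey rectangular block with two dark holes, 30 x 45 x 20 mm (its own x, y, z), lying flat with its 45 mm length across the rack. Its underside starts 15 mm above the worktop. This point: its centre, half-way up. Grip across its 30 mm width (x).
- shaft_centre (a point): shaft: pale grey turned shaft with a collar, 80 mm long (along its y) and 22 mm wide and high, lying across the rack. Its underside starts 15 mm above the worktop. This point: its centre, half-way up. It does not roll. Grip across its 22 mm width (x) near the middle.
- pad_blue: blue pad, 50 x 88 x 3 mm, fixed on the feed rack beneath the bush; origin at the centre of its underside, 12 mm above the worktop; its top is 15 mm above the worktop. Its y axis runs across the rack. The pads change places from start to start and stay where they are, so they record in which place each part stood
- pad_green: green pad, 50 x 88 x 3 mm, fixed on the feed rack beneath the knob; origin at the centre of its underside, 12 mm above the worktop; its top is 15 mm above the worktop. Its y axis runs across the rack. The pads change places from start to start and stay where they are, so they record in which place each part stood
- pad_red: red pad, 50 x 88 x 3 mm, fixed on the feed rack beneath the block; origin at the centre of its underside, 12 mm above the worktop; its top is 15 mm above the worktop. Its y axis runs across the rack. The pads change places from start to start and stay where they are, so they record in which place each part stood
- pad_orange: orange pad, 50 x 88 x 3 mm, fixed on the feed rack beneath the shaft; origin at the centre of its underside, 12 mm above the worktop; its top is 15 mm above the worktop. Its y axis runs across the rack. The pads change places from start to start and stay where they are, so they record in which place each part stood

How it is judged (in metres and radians):
At the end, for the whole second after the job is handed in: Each part rests on the carrier seat that mirrors its start (place 1-4 from the yellow end to seat 4-1), centre within 12 mm along and across, at resting height to 4 mm; bush, knob, block within 0.15 rad of upright; block, shaft within 0.25 rad of straight across ((x of pad_blue in the frame of feed_rack below -0.125 m or x of pad_blue in the frame of feed_rack above -0.085 m or x of bush_centre in the frame of marking_carrier between 0.093 and 0.117 m) and (x of pad_blue in the frame of feed_rack below -0.055 m or x of pad_blue in the frame of feed_rack above -0.015 m or x of bush_centre in the frame of marking_carrier between 0.023 and 0.047 m) and (x of pad_blue in the frame of feed_rack below 0.015 m or x of pad_blue in the frame of feed_rack above 0.055 m or x of bush_centre in the frame of marking_carrier between -0.047 and -0.023 m) and (x of pad_blue in the frame of feed_rack below 0.085 m or x of pad_blue in the frame of feed_rack above 0.125 m or x of bush_centre in the frame of marking_carrier between -0.117 and -0.093 m) and y of bush_centre in the frame of marking_carrier between -0.012 and 0.012 m and z of bush_centre in the frame of marking_carrier between 0.0235 and 0.0315 m and linear speed of each of bush, knob, block, shaft below 0.02 m/s and angle between each of bush_centre, knob_centre, block_centre's own z axis and vertical below 0.15 rad and (x of pad_green in the frame of feed_rack below -0.125 m or x of pad_green in the frame of feed_rack above -0.085 m or x of knob_centre in the frame of marking_carrier between 0.093 and 0.117 m) and (x of pad_green in the frame of feed_rack below -0.055 m or x of pad_green in the frame of feed_rack above -0.015 m or x of knob_centre in the frame of marking_carrier between 0.023 and 0.047 m) and (x of pad_green in the frame of feed_rack below 0.015 m or x of pad_green in the frame of feed_rack above 0.055 m or x of knob_centre in the frame of marking_carrier between -0.047 and -0.023 m) and (x of pad_green in the frame of feed_rack below 0.085 m or x of pad_green in the frame of feed_rack above 0.125 m or x of knob_centre in the frame of marking_carrier between -0.117 and -0.093 m) and y of knob_centre in the frame of marking_carrier between -0.012 and 0.012 m and z of knob_centre in the frame of marking_carrier between 0.024 and 0.032 m and (x of pad_red in the frame of feed_rack below -0.125 m or x of pad_red in the frame of feed_rack above -0.085 m or x of block_centre in the frame of marking_carrier between 0.093 and 0.117 m) and (x of pad_red in the frame of feed_rack below -0.055 m or x of pad_red in the frame of feed_rack above -0.015 m or x of block_centre in the frame of marking_carrier between 0.023 and 0.047 m) and (x of pad_red in the frame of feed_rack below 0.015 m or x of pad_red in the frame of feed_rack above 0.055 m or x of block_centre in the frame of marking_carrier between -0.047 and -0.023 m) and (x of pad_red in the frame of feed_rack below 0.085 m or x of pad_red in the frame of feed_rack above 0.125 m or x of block_centre in the frame of marking_carrier between -0.117 and -0.093 m) and y of block_centre in the frame of marking_carrier between -0.012 and 0.012 m and z of block_centre in the frame of marking_carrier between 0.021 and 0.029 m and angle between the y axis of each of block_centre, shaft_centre and the y axis of marking_carrier, either way round below 0.25 rad and (x of pad_orange in the frame of feed_rack below -0.125 m or x of pad_orange in the frame of feed_rack above -0.085 m or x of shaft_centre in the frame of marking_carrier between 0.093 and 0.117 m) and (x of pad_orange in the frame of feed_rack below -0.055 m or x of pad_orange in the frame of feed_rack above -0.015 m or x of shaft_centre in the frame of marking_carrier between 0.023 and 0.047 m) and (x of pad_orange in the frame of feed_rack below 0.015 m or x of pad_orange in the frame of feed_rack above 0.055 m or x of shaft_centre in the frame of marking_carrier between -0.047 and -0.023 m) and (x of pad_orange in the frame of feed_rack below 0.085 m or x of pad_orange in the frame of feed_rack above 0.125 m or x of shaft_centre in the frame of marking_carrier between -0.117 and -0.093 m) and y of shaft_centre in the frame of marking_carrier between -0.012 and 0.012 m and z of shaft_centre in the frame of marking_carrier between 0.022 and 0.03 m); the robot touches nothing.
It fails at once if the mouse is shifted by more than 25 mm (distance of mouse from where it was at the start of the episode above 0.025 m).
It fails at once if the tape roll is shifted by more than 25 mm (distance of tape_roll from where it was at the start of the episode above 0.025 m).
It fails at once if the usb stick is shifted by more than 25 mm (distance of usb_stick from where it was at the start of the episode above 0.025 m).
It fails at once if the hex key is shifted by more than 25 mm (distance of hex_key from where it was at the start of the episode above 0.025 m).
It also fails if it takes over 88 s, if anything falls off the work surface, if the arm or the gripper's body presses on something with over 40 N, if the wrist force passes 120 N, or if a joint passes its speed limit or range.

## Working session

There is one attempt and no reset: what is moved stays moved. The work goes in short steps, Python scripts to look and compute and a tool call to move; the robot and the scene stay as the last step left them, time stands still between calls to the robot, and variables do not carry over. Pictures are saved under pics/ and viewed, and the job is handed in when it is done.

Besides the shell and the picture viewer there is one more tool, called after "Request:" as a command line: name --argument value ..., lists and objects as JSON in quotes. jog_arm: Moves the arm, as the interface text tells. Its arguments: {"type":"object","properties":{"plan":{"type":"array","items":{"type":"array"}},"force":{"type":"number"}},"required":["plan"]}

```bash
ls; mkdir -p pics; python3 - <<'E'
from bench import *
import cv2
print(sense())
for n in ["scene","side","wrist"]:
    ci=camera_info(n);print(n,ci)
    p,d=snapshot(n);cv2.imwrite(f"pics/{n}0.png",p)
    import numpy as np;np.save(f"pics/{n}0.npy",d)
E
```

```text
pics
{'time': 0.0, 'joint_pos': array([-4.89223637e+00,  7.51382421e+00,  8.53289095e+01,  1.74915797e-04,
        8.72610907e+01, -4.89200044e+00]), 'qd': array([ 0.03284849, -0.13115972,  0.03043329, -0.06194119, -0.02353622,
       -0.00046443]), 'joint_efforts': array([-1.90700346e-03, -5.69404185e+01, -5.00557995e+01, -2.19391650e-04,
        1.44415747e-02,  7.24149572e-05]), 'tool_pos': array([5.99489716e+02, 7.57043500e-02, 2.47261326e+02]), 'tcp_rot': array([-1.79896569e+02, -9.02797837e-03,  8.99997474e+01]), 'ft_force': array([-0.43612951, -0.09578829, -0.07155045]), 'wrist_torque': array([-0.03712807,  0.00679135, -0.00884345]), 'finger_gap': 85.75366995779493}
scene {'fov_y': 46.483157224050125, 'cx': 315.62723081865016, 'cy': 238.9527299265217, 'origin': array([ 116.47841378, -316.12669589,  713.67102045]), 'orientation': array([-140.14611295,    0.5111053 ,  -54.16462149])}
side {'fov_y': 57.31261949035359, 'cx': 321.48658367697254, 'cy': 241.04707981335537, 'origin': array([590.36514771, 655.67655186, 590.52926818]), 'orientation': array([-129.01315425,    1.05770096,  178.85660097])}
wrist {'fov_y': 65.70646984690485, 'cx': 321.7070986620508, 'cy': 239.36053417282355, 'origin': array([600.06455043,  70.1162418 , 372.51080455]), 'orientation': array([ 1.64054680e+02,  9.11385486e-02, -2.63706675e-02])}
```

View pics/scene0.png

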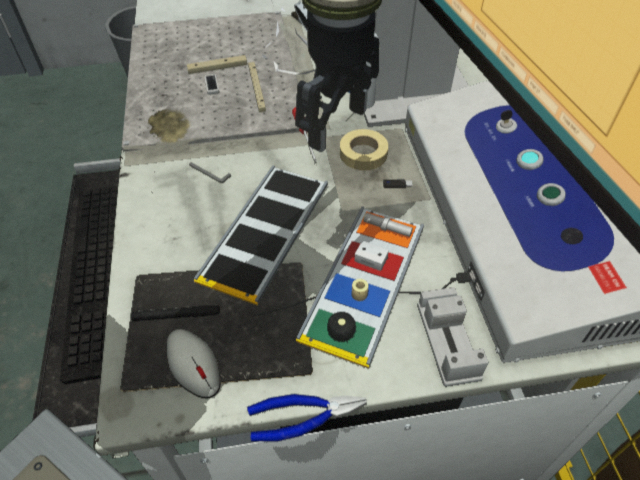

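View pics/side0.png

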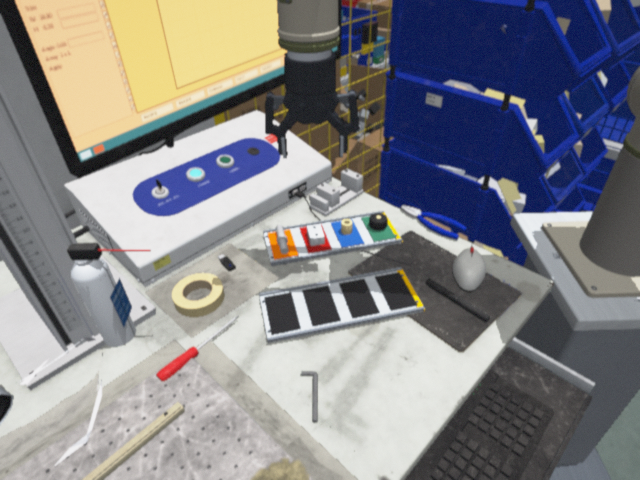

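View pics/wrist0.png

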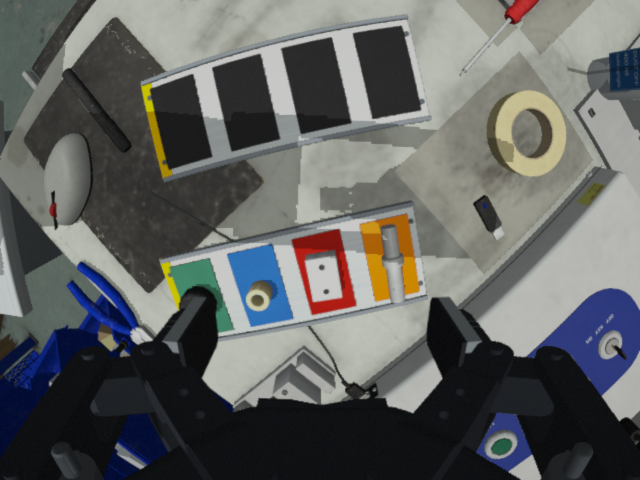

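The feed row from the yellow end is green/knob, blue/bush, red/block, orange/shaft. So knob goes to seat 4, bush to 3, block to 2 and shaft to 1. In the wrist picture the carrier lies at the top (yellow end near (155,130)) and the feed rack below it (yellow end near (168,285)). The mouse is at (67,180), tape roll at (527,132), and USB stick at (487,215). Next I'll measure positions.

```bash
cat > h.py <<'E'
import numpy as np, cv2
from scipy.spatial.transform import Rotation as Ro
from bench import *
def rays(ci,name,uv):
    uv=np.asarray(uv,float).reshape(-1,2); f=240/np.tan(np.radians(ci['fov_y']/2))
    d=(uv-[ci['cx'],ci['cy']])/f
    if name=='wrist':
        r=np.linalg.norm(d,axis=1)+1e-12
        v=np.c_[d/r[:,None]*np.sin(r)[:,None],np.cos(r)]
    else: v=np.c_[d,np.ones(len(d))]
    return v
def R(ci): return Ro.from_euler('xyz',ci['orientation'],degrees=True).as_matrix()
def plane(ci,name,uv,z):
    v=rays(ci,name,uv)@R(ci).T; o=ci['origin']
    return o+v*((z-o[2])/v[:,2])[:,None]
def cloud(ci,name,d):
    uu,vv=np.meshgrid(np.arange(640),np.arange(480))
    v=rays(ci,name,np.c_[uu.ravel(),vv.ravel()])
    v=v/v[:,2:3]*d.ravel()[:,None]
    P=(ci['origin']+v@R(ci).T).reshape(480,640,3); P[d<=0]=np.nan
    return P
def mask(p,name):
    h,s,v=[x.astype(int) for x in cv2.split(cv2.cvtColor(p,cv2.COLOR_BGR2HSV))]
    m={'green':(h>60)&(h<90)&(s>100)&(v>50),'blue':(h>100)&(h<118)&(s>120)&(v>90),
       'red':((h<5)|(h>174))&(s>150)&(v>80),'orange':(h>8)&(h<20)&(s>180)&(v>120),
       'yellow':(h>21)&(h<32)&(s>180)&(v>110),'black':(v<60)}[name]
    return m.astype(np.uint8)
E
cat > m.py <<'E'
from h import *
import sys
def seats(p,ci,n,lo=-30,hi=230,z=15):
    P=plane(ci,n,np.indices((480,640))[::-1].reshape(2,-1).T,z).reshape(480,640,3)
    m=mask(p,'black')
    k,l,st,c=cv2.connectedComponentsWithStats(cv2.morphologyEx(m,cv2.MORPH_OPEN,np.ones((3,3))))
    for i in range(1,k):
        if st[i,4]<400: continue
        q=P[l==i][:,:2].astype(np.float32)
        r=cv2.minAreaRect(q); w=sorted(r[1])
        if 40<w[0]<62 and 75<w[1]<105: print(n,'seat',np.round(c[i]),np.round(r[0],1),np.round(q.mean(0),1),np.round(r[1]),round(r[2],1))
def pads(p,ci,n):
    P=plane(ci,n,np.indices((480,640))[::-1].reshape(2,-1).T,15).reshape(480,640,3)
    for c in ['green','blue','red','orange','yellow']:
        m=mask(p,c);k,l,st,ce=cv2.connectedComponentsWithStats(m)
        for i in range(1,k):
            if st[i,4]<60: continue
            q=P[l==i][:,:2].astype(np.float32);x,y=q.mean(0)
            if not(300<x<850 and -300<y<300): continue
            r=cv2.minAreaRect(q);print(n,c,st[i,4],np.round(ce[i]),np.round(r[0],1),np.round(r[1]),round(r[2],1))
if __name__=='__main__':
    for n in ['wrist','scene','side']:
        p=cv2.imread(f'pics/{n}0.png');ci=camera_info(n)
        seats(p,ci,n);pads(p,ci,n)
E
python3 m.py; python3 -c "
import bench;print([x for x in dir(bench) if x[0]!='_']);print(getattr(bench,'nose_length',None))"
```

```text
wrist seat [387.  71.] [662.3 135.2] [661.9 134.8] [48. 86.] 12.6
wrist seat [316.  85.] [594.1 119.9] [594.2 119.4] [48. 86.] 12.3
wrist seat [246. 103.] [526.1 104.8] [526.6 104.2] [48. 86.] 12.4
wrist seat [180. 122.] [458.   89.7] [458.7  89.3] [49. 86.] 12.1
wrist green 1536 [202. 287.] [ 467. -100.] [48. 86.] 13.9
wrist blue 2734 [261. 283.] [534.6 -84.3] [49. 87.] 13.1
wrist blue 658 [108. 293.] [344.  -99.6] [ 21. 105.] 40.9
wrist blue 799 [ 96. 315.] [ 309.2 -138.4] [ 56. 105.] 52.9
wrist blue 96 [103. 303.] [ 334.2 -114.7] [18. 23.] 44.5
wrist red 397 [520.   9.] [812.  226.6] [49. 18.] 48.0
wrist red 2049 [325. 268.] [602.5 -68.6] [48. 86.] 13.1
wrist orange 641 [401. 233.] [679.5 -26.6] [32. 58.] 39.3
wrist orange 397 [373. 243.] [650.7 -35.3] [19. 32.] 10.4
wrist yellow 681 [155. 130.] [430.7  83.9] [11. 99.] 12.4
wrist yellow 253 [171. 283.] [434.1 -85.5] [11. 55.] 12.1
scene seat [292. 186.] [661.8 136.8] [661.6 136.2] [47. 84.] 13.2
scene seat [275. 213.] [593.2 121.3] [593.1 120.4] [48. 86.] 11.2
scene seat [257. 242.] [524.8 105.7] [524.9 104.7] [49. 85.] 13.3
scene
[... 306 characters left out ...]
685 [375. 263.] [602.5 -67.6] [48. 85.] 13.3
scene orange 559 [385. 234.] [670.8 -51.5] [48. 85.] 13.3
scene yellow 290 [219. 286.] [423.8  93.3] [14. 87.] 11.5
scene yellow 539 [333. 350.] [ 435.8 -106.8] [ 13. 108.] 13.4
side green 266 [378. 231.] [465.  -97.4] [45. 81.] 13.6
side blue 2090 [432. 188.] [ 336.8 -276.3] [246. 459.] 30.9
side blue 384 [347. 236.] [533.2 -81.6] [47. 86.] 12.4
side red 211 [314. 243.] [600.9 -66. ] [46. 82.] 13.3
side red 420 [176. 364.] [816.9 238. ] [67. 20.] 47.7
side orange 339 [282. 245.] [668.6 -49.7] [46. 82.] 13.0
side yellow 163 [410. 288.] [427.9  86.1] [ 9. 94.] 12.6
['PlanningError', 'camera_info', 'hand_in', 'nose_length', 'sense', 'snapshot']
17.0
```

```bash
cat > parts.py <<'E'
from h import *
def parts(P,c,a,reg=(24,44),zr=(22,60)):
    a=np.radians(a);ex=np.array([np.cos(a),np.sin(a)]);ey=np.array([-ex[1],ex[0]])
    d=P[...,:2].reshape(-1,2)-c;z=P[...,2].ravel()
    u,v=d@ex,d@ey
    m=(abs(u)<reg[0]+6)&(abs(v)<reg[1])&(z>zr[0])&(z<zr[1])
    if m.sum()<15: return None
    q=P.reshape(-1,3)[m];t=np.percentile(q[:,2],85)
    top=q[q[:,2]>t-4];r=cv2.minAreaRect(top[:,:2].astype(np.float32))
    return int(m.sum()),round(float(t),1),np.round(r[0],1),np.round(r[1],1),round(r[2],1),'uv',np.round([u[m].min(),u[m].max(),v[m].min(),v[m].max()],1)
if __name__=='__main__':
    for n in ['wrist','scene','side']:
        P=cloud(camera_info(n),n,np.load(f'pics/{n}0.npy'))
        for c,xy in dict(knob=(466,-99.5),bush=(534.2,-83.5),block=(602.3,-68),shaft=(670.5,-51.5)).items():
            print(n,c,parts(P,xy,13.2))
E
python3 parts.py
```

```text
wrist knob (373, 40.5, array([461.3, -89.4]), array([33.2, 11.4]), 30.9, 'uv', array([-16.9,  20.8, -12.3,  18.3]))
wrist bush (533, 40.0, array([535.1, -87.9]), array([23.2, 23.3]), 64.3, 'uv', array([-12.2,  11.8, -16.3,   8. ]))
wrist block (1426, 35.3, array([601.5, -66.7]), array([30.5, 46.2]), 9.4, 'uv', array([-17.1,  15.5, -22.2,  25. ]))
wrist shaft (1293, 34.3, array([670.5, -54.7]), array([20.4, 79.9]), 7.2, 'uv', array([-11.1,  10.6, -43.5,  37.3]))
scene knob (688, 43.0, array([ 465.9, -100. ]), array([37.9, 36.4]), 33.3, 'uv', array([-20.3,  20.4, -19.8,  18.4]))
scene bush (283, 41.8, array([534.7, -86.1]), array([23.8, 22.2]), 33.9, 'uv', array([-13. ,  12.5, -15.1,   8.9]))
scene block (618, 37.4, array([601. , -65.2]), array([31.8, 45.2]), 11.0, 'uv', array([-17.5,  16.3, -19.9,  26.4]))
scene shaft (508, 36.0, array([669.8, -52.6]), array([18.4, 80.2]), 8.8, 'uv', array([-11.4,   8.5, -41.4,  39.5]))
side knob (262, 40.4, array([465.6, -97.2]), array([34.5, 36.9]), 69.5, 'uv', array([-19.2,  19.5, -16.7,  22. ]))
side bush (133, 39.4, array([533.7, -84.9]), array([23.5, 23.2]), 54.4, 'uv', array([-13.1,  10.6, -13.6,  12. ]))
side block (265, 34.9, array([599.4, -63.3]), array([30.2, 48.5]), 9.8, 'uv', array([-17.2,  14.3, -19. ,  29.5]))
side shaft (227, 33.7, array([669. , -51.7]), array([18.8, 81.7]), 6.6, 'uv', array([-11.3,   9.4, -41. ,  41.3]))
```

```bash
cat > t.py <<'E'
import sys,numpy as np
# usage: t.py cx cy cz ca  tx ty tz ta -> row (turn, shift) in tool axes of c
def row(c,t):
    a=np.radians(c[3]);y=np.array([np.cos(a),np.sin(a)]);x=np.array([-y[1],y[0]])
    d=np.array(t[:2])-np.array(c[:2])
    return [0,0,round(-(t[3]-c[3]),2)],[round(float(d@x)/1e3,4),round(float(d@y)/1e3,4),round(-(t[2]-c[2])/1e3,4)]
v=list(map(float,sys.argv[1:]))
for i in range(4,len(v),4): print(row(v[:4],v[i:i+4]))
E
python3 - <<'E'
from h import *
P=cloud(camera_info('scene'),'scene',np.load('pics/scene0.npy')).reshape(-1,3)
for n,c in dict(knob=(466,-99.5),bush=(534.2,-83.5),block=(602.3,-68),shaft=(670.5,-51.5),s1=(457,90),s4=(662,136)).items():
    d=np.linalg.norm(P[:,:2]-c,axis=1)
    print(n,[(r,round(float(np.nanmax(P[(d<r)&(P[:,2]<190),2])),0)) for r in (40,60,80,100,120)])
E
python3 t.py 600 0 248.3 0  670 -53 248 8  670 -53 110 8 670 -53 36 8
```

```text
knob [(40, 45.0), (60, 45.0), (80, 45.0), (100, 45.0), (120, 45.0)]
bush [(40, 44.0), (60, 45.0), (80, 45.0), (100, 45.0), (120, 55.0)]
block [(40, 40.0), (60, 42.0), (80, 44.0), (100, 44.0), (120, 49.0)]
shaft [(40, 41.0), (60, 41.0), (80, 41.0), (100, 57.0), (120, 71.0)]
s1 [(40, 20.0), (60, 22.0), (80, 25.0), (100, 25.0), (120, 25.0)]
s4 [(40, 21.0), (60, 21.0), (80, 21.0), (100, 21.0), (120, 28.0)]
([0, 0, -8.0], [-0.053, 0.07, 0.0003])
([0, 0, -8.0], [-0.053, 0.07, 0.1383])
([0, 0, -8.0], [-0.053, 0.07, 0.2123])
```

Request:
jog_arm --plan '[[[0,0,-8],[-0.053,0.07,0.05],0],[[0,0,-8],[-0.053,0.07,0.138],0],[[0,0,-8],[-0.053,0.07,0.138],0],[[0,0,-8],[-0.053,0.07,0.138],0],[[0,0,-8],[-0.053,0.07,0.138],0],[[0,0,-8],[-0.053,0.07,0.138],0],[[0,0,-8],[-0.053,0.07,0.138],0]]' --force 40

```text
time: 1.02
tool_pos: [671.3, -52.8, 113.2]
tcp_rot: [179.8, 0.1, 98.0]
ft_force: [0.3, -0.3, 0.1]
finger_gap: 42.9
```

```bash
python3 - <<'E'
from bench import *
import cv2
for i in range(2):
    s=sense();print(s['time'],s['tool_pos'],s['tcp_rot'],s['qd'].round(2))
    p,d=snapshot('wrist')
cv2.imwrite('pics/w1.png',p)
E
```

```text
1.025 [671.26012431 -52.78407117 113.16142829] [1.79777134e+02 6.62599968e-02 9.80282215e+01] [ 0.01  0.62  0.57  0.02 -0.16 -0.02]
1.075 [670.95453237 -52.79696551 112.5524362 ] [1.79826200e+02 5.28517064e-02 9.80237779e+01] [-0.13  0.64  0.52  0.04 -0.06 -0.08]
```

View pics/w1.png

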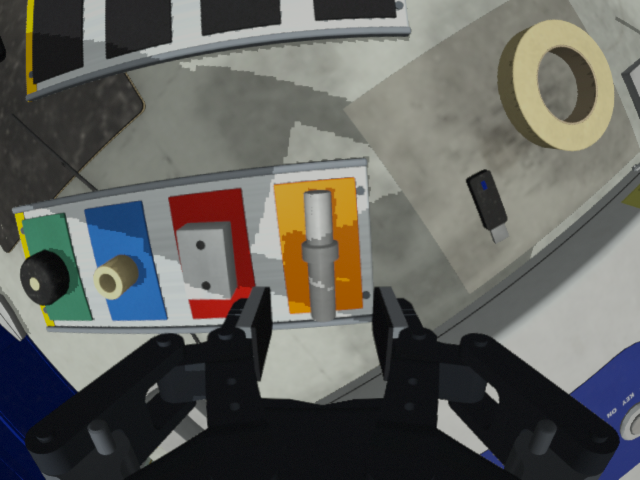

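The shaft at (320,255) is centred between the open fingers, and nothing else is in their way. Next I'll descend and grip.

Request:
jog_arm --plan '[[[0,0,0],[0,0,0.04],0],[[0,0,0],[0,0,0.074],0],[[0,0,0],[0,0,0.074],0],[[0,0,0],[0,0,0.074],0],[[0,0,0],[0,0,0.074],0],[[0,0,0],[0,0,0.074],-1],[[0,0,0],[0,0,0.074],-1],[[0,0,0],[0,0,0.074],-1],[[0,0,0],[0,0,0.074],-1],[[0,0,0],[0,0,0.074],-1],[[0,0,0],[0,0,0.074],-1]]'

```text
time: 2.5
tool_pos: [671.0, -53.1, 37.9]
tcp_rot: [179.9, 0.0, 98.0]
ft_force: [-1.1, 0.3, 6.1]
finger_gap: 21.5
```

```bash
python3 t.py 670 -53 36 8  670 -53 110 8 457.3 90 110 12.5 457.3 90 37 12.5
```

```text
([0, 0, -0.0], [0.0, 0.0, -0.074])
([0, 0, -4.5], [0.1712, -0.1907, -0.074])
([0, 0, -4.5], [0.1712, -0.1907, -0.001])
```

Request:
jog_arm --plan '[[[0,0,0],[0,0,-0.04],-1],[[0,0,0],[0,0,-0.08],-1],[[0,0,0],[0,0,-0.08],-1],[[0,0,-2],[0.043,-0.048,-0.08],-1],[[0,0,-4.5],[0.086,-0.095,-0.08],-1],[[0,0,-4.5],[0.129,-0.143,-0.08],-1],[[0,0,-4.5],[0.171,-0.191,-0.08],-1],[[0,0,-4.5],[0.171,-0.191,-0.08],-1],[[0,0,-4.5],[0.171,-0.191,-0.08],-1],[[0,0,-4.5],[0.171,-0.191,-0.08],-1],[[0,0,-4.5],[0.171,-0.191,-0.06],-1],[[0,0,-4.5],[0.171,-0.191,-0.06],-1]]'

```text
time: 4.0
tool_pos: [456.7, 89.0, 94.9]
tcp_rot: [-179.8, -0.0, 102.4]
ft_force: [-0.9, 0.7, -0.9]
finger_gap: 21.4
```

```bash
python3 - <<'E'
from bench import *
import cv2
s=sense();print(s['tool_pos'],s['tcp_rot'],s['ft_force'],s['finger_gap'])
p,d=snapshot('wrist')
cv2.imwrite('pics/w2.png',p)
E
```

```text
[456.67448733  88.96936256  94.89122251] [-1.79824412e+02 -1.54758943e-02  1.02426392e+02] [-0.93642538  0.66021048 -0.886485  ] 21.38903325874061
```

View pics/w2.png

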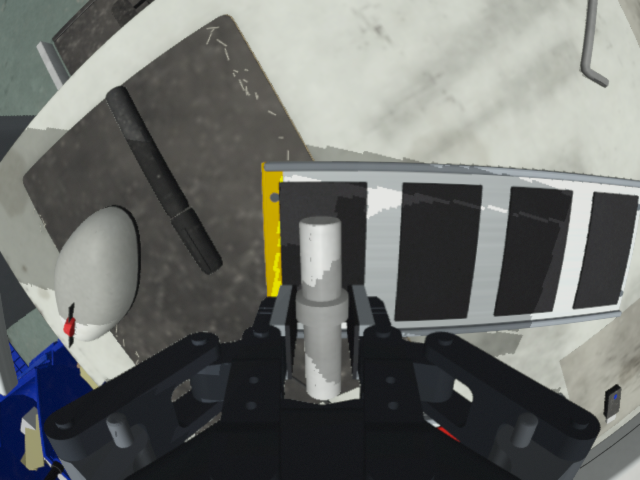

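The shaft is held straight, with its collar at (322,305) between the fingers above seat 1 and the mouse well clear. Next I'll lower it, release and rise.

Request:
jog_arm --plan '[[[0,0,0],[0,0,0.03],-1],[[0,0,0],[0,0,0.05],-1],[[0,0,0],[0,0,0.059],-1],[[0,0,0],[0,0,0.059],-1],[[0,0,0],[0,0,0.059],-1],[[0,0,0],[0,0,0.059],-1],[[0,0,0],[0,0,0.059],-0.2],[[0,0,0],[0,0,0.059],0],[[0,0,0],[0,0,0.059],0],[[0,0,0],[0,0,0.02],0],[[0,0,0],[0,0,-0.024],0],[[0,0,0],[0,0,-0.024],0]]'

```text
time: 5.55
tool_pos: [460.1, 90.1, 124.6]
tcp_rot: [179.6, 0.1, 102.5]
ft_force: [0.4, 0.3, -0.3]
finger_gap: 42.6
```

```bash
cat > chk.py <<'E'
from parts import *
import sys
# carrier frame check from scene & side & wrist: args tag
S={'shaft':(457.3,90),'block':(525.5,105.2),'bush':(593.5,120.7),'knob':(662,136)}
for n in ['scene','side','wrist']:
    ci=camera_info(n);p,d=snapshot(n);cv2.imwrite(f'pics/{n}{sys.argv[1]}.png',p)
    P=cloud(ci,n,d)
    for k in sys.argv[2:]: print(n,k,S[k],parts(P,S[k],12.5))
print(sense()['tool_pos'])
E
python3 chk.py A shaft; python3 t.py 457.3 90 120.3 12.5  601 -65.5 120 10 601 -65.5 36 10
```

```text
scene shaft (457.3, 90) (564, 35.8, array([457.3,  89.5]), array([20.5, 80.5]), 8.8, 'uv', array([-10.5,  10.9, -41.2,  40. ]))
side shaft (457.3, 90) (354, 33.9, array([456.7,  91.2]), array([18.6, 80.2]), 10.7, 'uv', array([-11.1,  10.6, -39.7,  41.9]))
wrist shaft (457.3, 90) (3347, 34.0, array([457.9,  88.3]), array([20.3, 80.4]), 7.8, 'uv', array([ -9.8,  11.4, -42.1,  38.1]))
[456.62422593  89.75376015 119.63489713]
([0, 0, 2.5], [-0.1829, 0.1066, 0.0003])
([0, 0, 2.5], [-0.1829, 0.1066, 0.0843])
```

The shaft sits on seat 1 within 1–2 mm in all three views. Next is the block.

Request:
jog_arm --plan '[[[0,0,1],[-0.046,0.027,0],0.2],[[0,0,2.5],[-0.092,0.053,0],0.2],[[0,0,2.5],[-0.138,0.08,0],0.2],[[0,0,2.5],[-0.183,0.1065,0],0.2],[[0,0,2.5],[-0.183,0.1065,0.02],0.2],[[0,0,2.5],[-0.183,0.1065,0.02],0.2],[[0,0,2.5],[-0.183,0.1065,0.05],0.2],[[0,0,2.5],[-0.183,0.1065,0.084],0.2],[[0,0,2.5],[-0.183,0.1065,0.084],0.2],[[0,0,2.5],[-0.183,0.1065,0.084],0.2],[[0,0,2.5],[-0.183,0.1065,0.084],0.2],[[0,0,2.5],[-0.183,0.1065,0.084],0.2]]'

```text
time: 7.2
tool_pos: [601.6, -66.0, 37.8]
tcp_rot: [179.9, 0.0, 100.0]
ft_force: [-0.3, 0.3, 0.3]
finger_gap: 51.2
```

Request:
jog_arm --plan '[[[0,0,0],[0,0,0],-1],[[0,0,0],[0,0,0],-1],[[0,0,0],[0,0,0],-1],[[0,0,0],[0,0,0],-1],[[0,0,0],[0,0,0],-1],[[0,0,0],[0,0,0],-1]]'

```text
time: 7.95
tool_pos: [601.2, -66.0, 37.1]
tcp_rot: [179.9, 0.0, 100.0]
ft_force: [-0.9, 0.6, 5.8]
finger_gap: 29.1
```

```bash
python3 t.py 601 -65.5 36 10  601 -65.5 110 10 525.5 105.2 110 12.5; python3 -c "
from bench import *;s=sense();print(s['tool_pos'],s['ft_force'],s['finger_gap'])"
```

```text
([0, 0, -0.0], [0.0, 0.0, -0.074])
([0, 0, -2.5], [0.1812, -0.0447, -0.074])
[601.23077029 -65.98526302  37.07524527] [-0.86310035  0.5776664   5.82762668] 29.120286024488767
```

Request:
jog_arm --plan '[[[0,0,0],[0,0,-0.04],-1],[[0,0,0],[0,0,-0.08],-1],[[0,0,0],[0,0,-0.08],-1],[[0,0,-1],[0.045,-0.011,-0.08],-1],[[0,0,-2.5],[0.09,-0.022,-0.08],-1],[[0,0,-2.5],[0.135,-0.033,-0.08],-1],[[0,0,-2.5],[0.181,-0.0445,-0.08],-1],[[0,0,-2.5],[0.181,-0.0445,-0.08],-1],[[0,0,-2.5],[0.181,-0.0445,-0.08],-1],[[0,0,-2.5],[0.181,-0.0445,-0.08],-1],[[0,0,-2.5],[0.181,-0.0445,-0.06],-1],[[0,0,-2.5],[0.181,-0.0445,-0.06],-1]]'

```text
time: 9.45
tool_pos: [524.3, 103.6, 94.5]
tcp_rot: [-179.8, -0.0, 102.4]
ft_force: [-0.0, 0.3, -1.2]
finger_gap: 28.8
```

```bash
python3 - <<'E'
from bench import *
import cv2
s=sense();print(s['tool_pos'],s['tcp_rot'],s['ft_force'],s['finger_gap'])
p,d=snapshot('wrist')
cv2.imwrite('pics/w3.png',p)
E
```

```text
[524.29844297 103.56675584  94.53782341] [-1.79798236e+02 -1.50773974e-02  1.02415198e+02] [-0.00466326  0.26888934 -1.17975717] 28.782157925400348
```

View pics/w3.png

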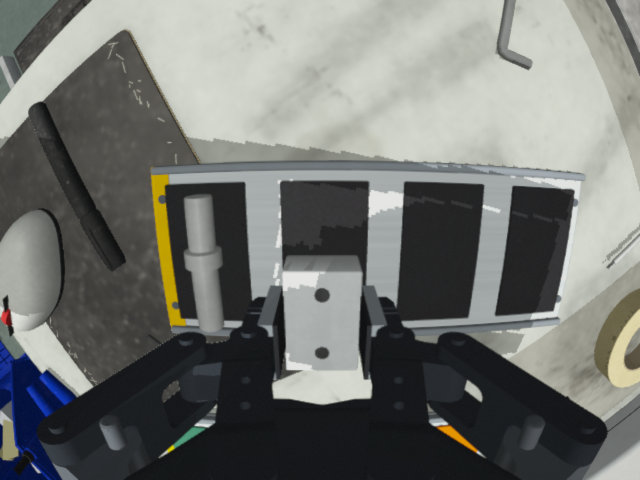

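The block (322,310) is held level over seat 2, and the shaft rests straight on seat 1 at (203,262). I'll lower, release and rise.

Request:
jog_arm --plan '[[[0,0,0],[0,0,0.03],-1],[[0,0,0],[0,0,0.05],-1],[[0,0,0],[0,0,0.059],-1],[[0,0,0],[0,0,0.059],-1],[[0,0,0],[0,0,0.059],-1],[[0,0,0],[0,0,0.059],-1],[[0,0,0],[0,0,0.059],0],[[0,0,0],[0,0,0.059],0.1],[[0,0,0],[0,0,0.059],0.1],[[0,0,0],[0,0,0.02],0.1],[[0,0,0],[0,0,-0.024],0.1],[[0,0,0],[0,0,-0.024],0.1]]'

```text
time: 11.0
tool_pos: [528.6, 105.1, 125.0]
tcp_rot: [179.5, 0.1, 102.5]
ft_force: [0.4, 0.4, -0.8]
finger_gap: 46.7
```

```bash
python3 chk.py B shaft block; python3 t.py 525.5 105.2 120 12.5  534.5 -86.5 120 12.5 593.5 120.7 120 12.5; python3 t.py  534.5 -86.5 120 12.5 593.5 120.7 120 12.5
```

```text
scene shaft (457.3, 90) (564, 35.6, array([457.3,  89.7]), array([20.4, 80.5]), 15.8, 'uv', array([-10.7,   9.9, -40.6,  39.9]))
scene block (525.5, 105.2) (582, 37.2, array([526.6, 105.2]), array([32.6, 45.9]), 12.6, 'uv', array([-15.9,  17.4, -23.2,  24. ]))
side shaft (457.3, 90) (352, 34.1, array([456.7,  91.6]), array([19.6, 81.3]), 7.7, 'uv', array([-11.5,  10.6, -38.9,  42.1]))
side block (525.5, 105.2) (417, 35.0, array([525.1, 105.9]), array([30.3, 46.6]), 12.8, 'uv', array([-15.4,  14.9, -22.5,  24.7]))
wrist shaft (457.3, 90) (3117, 34.1, array([458.3,  88.4]), array([20.5, 80.8]), 8.6, 'uv', array([-10.3,  11.9, -42.1,  38.6]))
wrist block (525.5, 105.2) (3681, 35.2, array([526.3, 103.8]), array([30. , 45.4]), 12.1, 'uv', array([-14.6,  15.5, -24.4,  21.1]))
[524.89851977 104.63243602 119.56591456]
([0, 0, -0.0], [-0.1891, -0.0327, -0.0])
([0, 0, -0.0], [0.0004, 0.0697, -0.0])
([0, 0, -0.0], [0.1895, 0.1024, -0.0])
```

The block is on seat 2 within about 1 mm. Now the bush.

Request:
jog_arm --plan '[[[0,0,0],[-0.047,-0.008,0],0],[[0,0,0],[-0.094,-0.016,0],0],[[0,0,0],[-0.142,-0.025,0],0],[[0,0,0],[-0.189,-0.0325,0],0],[[0,0,0],[-0.189,-0.0325,0.02],0],[[0,0,0],[-0.189,-0.0325,0.02],0],[[0,0,0],[-0.189,-0.0325,0.05],0],[[0,0,0],[-0.189,-0.0325,0.084],0],[[0,0,0],[-0.189,-0.0325,0.084],0],[[0,0,0],[-0.189,-0.0325,0.084],0],[[0,0,0],[-0.189,-0.0325,0.084],0],[[0,0,0],[-0.189,-0.0325,0.084],0]]'

```text
time: 12.65
tool_pos: [535.6, -87.1, 37.7]
tcp_rot: [179.9, 0.1, 102.5]
ft_force: [0.5, -0.0, -0.2]
finger_gap: 42.4
```

Request:
jog_arm --plan '[[[0,0,0],[0,0,0],-1],[[0,0,0],[0,0,0],-1],[[0,0,0],[0,0,0],-1],[[0,0,0],[0,0,0],-1],[[0,0,0],[0,0,0],-1],[[0,0,0],[0,0,0],-1]]'

```text
time: 13.4
tool_pos: [535.2, -87.0, 37.1]
tcp_rot: [179.9, 0.0, 102.5]
ft_force: [-1.7, -0.5, 5.4]
finger_gap: 22.2
```

Request:
jog_arm --plan '[[[0,0,0],[0,0,-0.04],-1],[[0,0,0],[0,0,-0.08],-1],[[0,0,0],[0,0,-0.08],-1],[[0,0,0],[0.047,0.025,-0.08],-1],[[0,0,0],[0.095,0.051,-0.08],-1],[[0,0,0],[0.142,0.077,-0.08],-1],[[0,0,0],[0.1895,0.1025,-0.08],-1],[[0,0,0],[0.1895,0.1025,-0.08],-1],[[0,0,0],[0.1895,0.1025,-0.08],-1],[[0,0,0],[0.1895,0.1025,-0.08],-1],[[0,0,0],[0.1895,0.1025,-0.06],-1],[[0,0,0],[0.1895,0.1025,-0.06],-1]]'

```text
time: 14.9
tool_pos: [591.6, 119.3, 93.2]
tcp_rot: [-179.7, -0.0, 102.4]
ft_force: [-0.9, 0.3, -0.8]
finger_gap: 22.0
```

```bash
python3 - <<'E'
from bench import *
import cv2
s=sense();print(s['tool_pos'],s['tcp_rot'],s['ft_force'],s['finger_gap'])
p,d=snapshot('wrist')
cv2.imwrite('pics/w4.png',p)
E
```

```text
[591.55816013 119.31647267  93.20001594] [-1.79723793e+02 -2.66351234e-02  1.02433977e+02] [-0.88353966  0.29157262 -0.8256571 ] 22.0438470967968
```

View pics/w4.png

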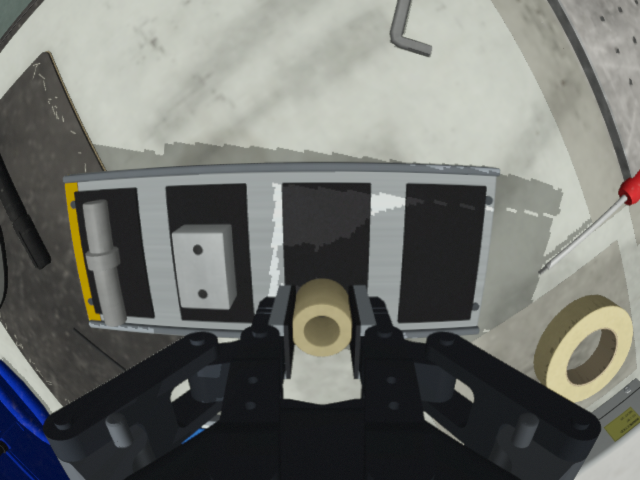

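The bush (323,318) is held upright above seat 3, with the shaft (105,265) and block (203,268) still in place. I'll lower and release it.

Request:
jog_arm --plan '[[[0,0,0],[0,0,0.03],-1],[[0,0,0],[0,0,0.05],-1],[[0,0,0],[0,0,0.059],-1],[[0,0,0],[0,0,0.059],-1],[[0,0,0],[0,0,0.059],-1],[[0,0,0],[0,0,0.059],-1],[[0,0,0],[0,0,0.059],-0.2],[[0,0,0],[0,0,0.059],0],[[0,0,0],[0,0,0.059],0],[[0,0,0],[0,0,0.02],0],[[0,0,0],[0,0,-0.024],0],[[0,0,0],[0,0,-0.024],0]]'

```text
time: 16.45
tool_pos: [596.9, 120.7, 125.5]
tcp_rot: [179.5, 0.1, 102.5]
ft_force: [0.8, -0.0, -0.3]
finger_gap: 42.7
```

```bash
python3 chk.py C shaft block bush; python3 t.py 593.5 120.7 120 12.5  465.7 -98.5 120 12.5;python3 t.py  465.7 -98.5 36 12.5 662 136 120 12.5;  python3 - <<'E'
from parts import *
n='scene';ci=camera_info(n);p,d=snapshot(n);P=cloud(ci,n,d);print(parts(P,(466,-99.5),13.2))
E
```

```text
scene shaft (457.3, 90) (557, 35.8, array([457. ,  89.5]), array([19. , 80.7]), 9.2, 'uv', array([-11.2,  11.3, -40.6,  40.1]))
scene block (525.5, 105.2) (588, 37.3, array([526. , 105.7]), array([32., 46.]), 12.5, 'uv', array([-16.2,  16.6, -23.1,  23.3]))
scene bush (593.5, 120.7) (221, 41.8, array([592.8, 120.6]), array([22.8, 24.3]), 27.6, 'uv', array([-12.3,  10.7, -12.1,  13. ]))
side shaft (457.3, 90) (348, 34.0, array([456.8,  91.1]), array([19.9, 81.6]), 10.7, 'uv', array([-11.1,  10.9, -39.6,  41.8]))
side block (525.5, 105.2) (416, 35.0, array([525. , 106.1]), array([30.2, 46.2]), 12.4, 'uv', array([-15.4,  15.2, -22.1,  24.8]))
side bush (593.5, 120.7) (194, 39.7, array([593. , 122.5]), array([23.1, 22.1]), 15.1, 'uv', array([-11.6,  11.6,  -9.3,  14.8]))
wrist shaft (457.3, 90) (2591, 33.9, array([459.5,  88.8]), array([20.2, 80.6]), 16.7, 'uv', array([ -9. ,  12.1, -42. ,  38.5]))
wrist block (525.5, 105.2) (3533, 35.2, array([526.2, 104. ]), array([31.1, 44.9]), 12.7, 'uv', array([-15.1,  16. , -23.8,  21.3]))
wrist bush (593.5, 120.7) (1336, 40.0, array([594.3, 119.4]), array([23.7, 23.8]), 10.5, 'uv', array([-11.5,  12.3, -13.4,  10.8]))
[593.0997987  120.27412754 119.51686751]
([0, 0, -0.0], [-0.1863, -0.1722, -0.0])
([0, 0, -0.0], [0.1865, 0.2424, -0.084])
(689, 43.0, array([466.3, -99.7]), array([36.9, 36.7]), 54.8, 'uv', array([-19.9,  20.5, -19.8,  18.9]))
```

The bush is on seat 3 within about 1 mm. Now the knob.

Request:
jog_arm --plan '[[[0,0,0],[-0.037,-0.034,0],0.5],[[0,0,0],[-0.074,-0.069,0],0.5],[[0,0,0],[-0.112,-0.103,0],0.5],[[0,0,0],[-0.149,-0.138,0],0.5],[[0,0,0],[-0.186,-0.172,0],0.5],[[0,0,0],[-0.186,-0.172,0],0.5],[[0,0,0],[-0.186,-0.172,0.02],0.5],[[0,0,0],[-0.186,-0.172,0.05],0.5],[[0,0,0],[-0.186,-0.172,0.084],0.5],[[0,0,0],[-0.186,-0.172,0.084],0.5],[[0,0,0],[-0.186,-0.172,0.084],0.5],[[0,0,0],[-0.186,-0.172,0.084],0.5]]'

```text
time: 18.15
tool_pos: [467.3, -98.7, 37.9]
tcp_rot: [179.9, 0.1, 102.5]
ft_force: [0.4, -0.7, 0.1]
finger_gap: 63.9
```

Request:
jog_arm --plan '[[[0,0,0],[0,0,0],0.5],[[0,0,0],[0,0,0],-1],[[0,0,0],[0,0,0],-1],[[0,0,0],[0,0,0],-1],[[0,0,0],[0,0,0],-1],[[0,0,0],[0,0,0],-1],[[0,0,0],[0,0,0],-1]]'

```text
time: 19.02
tool_pos: [466.4, -98.7, 37.1]
tcp_rot: [180.0, 0.0, 102.5]
ft_force: [-1.1, 0.4, 5.9]
finger_gap: 37.1
```

Request:
jog_arm --plan '[[[0,0,0],[0,0,-0.04],-1],[[0,0,0],[0,0,-0.08],-1],[[0,0,0],[0,0,-0.08],-1],[[0,0,0],[0.031,0.04,-0.08],-1],[[0,0,0],[0.062,0.081,-0.08],-1],[[0,0,0],[0.093,0.121,-0.08],-1],[[0,0,0],[0.124,0.162,-0.08],-1],[[0,0,0],[0.155,0.202,-0.08],-1],[[0,0,0],[0.1865,0.242,-0.08],-1],[[0,0,0],[0.1865,0.242,-0.08],-1],[[0,0,0],[0.1865,0.242,-0.08],-1],[[0,0,0],[0.1865,0.242,-0.06],-1]]'

```text
time: 20.52
tool_pos: [662.9, 135.1, 97.6]
tcp_rot: [179.8, 0.0, 102.4]
ft_force: [-0.4, 0.2, -0.5]
finger_gap: 37.3
```

```bash
python3 - <<'E'
from bench import *
import cv2
p,d=snapshot('wrist')
s=sense();print(s['tool_pos'],s['tcp_rot'],s['ft_force'],s['finger_gap'])
cv2.imwrite('pics/w5.png',p)
E
```

```text
[660.27008718 134.69975858  92.6707355 ] [-1.79848079e+02 -6.36310890e-03  1.02424792e+02] [-1.255663    0.74085596 -3.64289398] 36.921214931492855
```

View pics/w5.png

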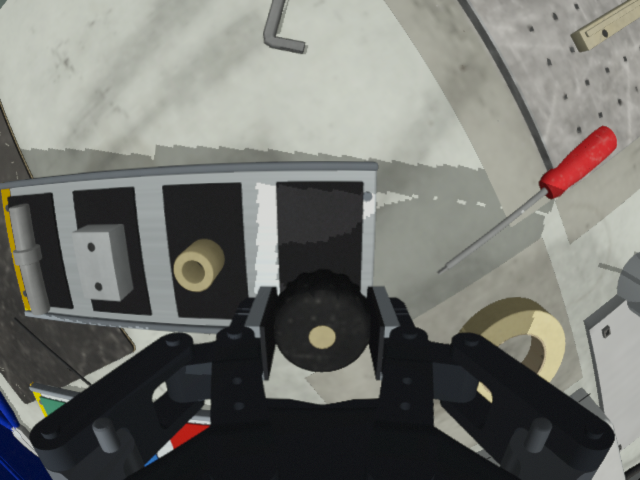

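The knob (322,320) is upright over seat 4 and the tape roll (515,350) is clear. I'll lower and release it, then rise high.

Request:
jog_arm --plan '[[[0,0,0],[0,0,0.03],-1],[[0,0,0],[0,0,0.05],-1],[[0,0,0],[0,0,0.059],-1],[[0,0,0],[0,0,0.059],-1],[[0,0,0],[0,0,0.059],-1],[[0,0,0],[0,0,0.059],-1],[[0,0,0],[0,0,0.059],0.25],[[0,0,0],[0,0,0.059],0.3],[[0,0,0],[0,0,0.059],0.3],[[0,0,0],[0,0,0.02],0.3],[[0,0,0],[0,0,-0.024],0.3],[[0,0,0],[0,0,-0.08],0.3]]'

```text
time: 22.08
tool_pos: [660.8, 135.8, 176.2]
tcp_rot: [-179.8, -0.0, 102.5]
ft_force: [1.0, 0.6, -0.7]
finger_gap: 55.1
```

Request:
jog_arm --plan '[[[0,0,0],[-0.05,0,0],0.3],[[0,0,0],[-0.1,0,0],0.3],[[0,0,0],[-0.13,0,0],0.3],[[0,0,0],[-0.13,0,0],0.3],[[0,0,0],[-0.13,0,0],0.3],[[0,0,0],[-0.13,0,0],0.3]]'

```text
time: 22.82
tool_pos: [689.8, 10.3, 176.3]
tcp_rot: [-180.0, -0.0, 102.6]
ft_force: [0.1, 0.1, -1.0]
finger_gap: 55.4
```

```bash
python3 chk.py D shaft block bush knob; python3 - <<'E'
import cv2
cv2.imwrite('pics/cmp.png',cv2.hconcat([cv2.resize(cv2.imread('pics/'+f),(400,300)) for f in ('sceneD.png','sideD.png')]))
E
```

```text
scene shaft (457.3, 90) (562, 35.9, array([457.2,  89.7]), array([19.6, 81. ]), 7.8, 'uv', array([-10.8,  10.7, -40.8,  40.5]))
scene block (525.5, 105.2) (589, 37.2, array([526.5, 105.2]), array([32.6, 45.9]), 13.9, 'uv', array([-16.4,  17.7, -23.3,  23.9]))
scene bush (593.5, 120.7) (225, 41.7, array([594. , 121.3]), array([25.2, 22.5]), 56.1, 'uv', array([-12.5,  12.2, -12.2,  12.7]))
scene knob (662, 136) (426, 43.2, array([661.2, 134.5]), array([36.4, 37.1]), 27.3, 'uv', array([-20.8,  18.7, -20.5,  17.3]))
side shaft (457.3, 90) (353, 33.9, array([458.,  91.]), array([17.9, 81.7]), 14.7, 'uv', array([-10.8,  10.8, -40. ,  41.8]))
side block (525.5, 105.2) (413, 35.0, array([524.8, 106.4]), array([30.4, 47.3]), 12.7, 'uv', array([-15.6,  15.2, -22.4,  24.9]))
side bush (593.5, 120.7) (196, 39.7, array([593.3, 122.4]), array([22.8, 22.8]), 28.8, 'uv', array([-11.5,  11.9, -10. ,  14.8]))
side knob (662, 136) (433, 40.9, array([660.9, 136.1]), array([36.2, 36.6]), 68.9, 'uv', array([-21.1,  18.8, -18.5,  20.6]))
wrist shaft (457.3, 90) (1648, 33.9, array([459.8,  88.8]), array([20., 80.]), 8.1, 'uv', array([ -7.9,  12.9, -42.2,  38.2]))
wrist block (525.5, 105.2) (2227, 35.2, array([526.8, 103.7]), array([31.1, 45.7]), 12.4, 'uv', array([-14.6,  16.7, -24.7,  21.1]))
wrist bush (593.5, 120.7) (878, 40.1, array([594.7, 119.1]), array([23.8, 23.9]), 20.2, 'uv', array([-11.4,  13.2, -13.9,  10.2]))
wrist knob (662, 136) (2366, 41.3, array([662.7, 132.8]), array([36.9, 37.3]), 19.7, 'uv', array([-19.4,  19.6, -22.8,  15.5]))
[689.9049229   10.09121077 176.30951423]
```

View pics/cmp.png

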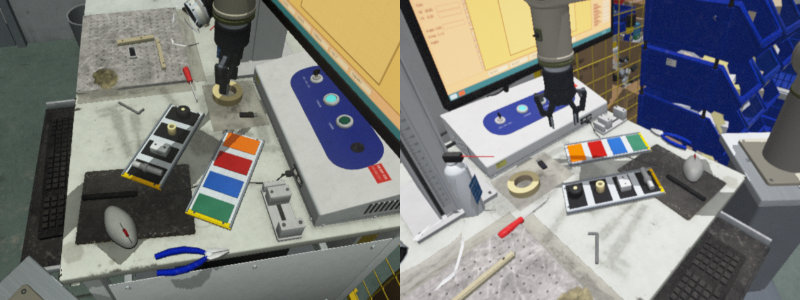

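View pics/wristD.png

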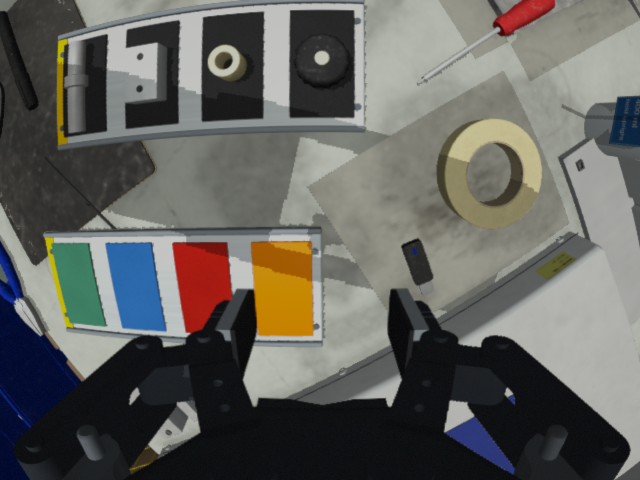

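All four parts stand centred on their seats. From the yellow end of the carrier, the wrist picture shows shaft (77,85), block (150,75), bush (226,63) and knob (322,60). The feed rack is empty, the arm is clear, and the tape roll and USB stick are where they were. I'm handing in.

```bash
python3 -c "
from bench import *
print(hand_in())"
```

```text
the job is handed in; nothing more can be done
None
```

I moved all four parts to the carrier in reverse order and handed the job in at about 23 s of the 88 s allowed. The feed row from the yellow end was knob, bush, block, shaft, so shaft is on seat 1, block on seat 2, bush on seat 3 and knob on seat 4.

- **Position:** at the last check, all three cameras put each part within about 3.5 mm of its measured seat centre, against a tolerance of 12 mm. The largest disagreement was the wrist camera reading the knob 3 mm across, where the other two cameras read 1.5 mm or less.
- **Height and angle:** part tops read the right height to about 2 mm. The block lies within about 1.5° of straight across, and the shaft within about 5°, against 14° allowed. I checked that the bush and knob were upright only by eye and by their top heights.
- **Other objects:** the mouse, tape roll, USB stick and hex key looked undisturbed in the pictures; I did not measure their shift. Nothing came near them during the moves.
- **Contact:** the arm was clear of everything at hand-in. The wrist force in the readings between moves stayed at or below about 6 N.

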